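# Draw the still screen's vent flap shut with the hook rod

### The job

The vent flap at the top of the safety screen is tilted open towards the hot still. Take the hook rod from its rest, drop its hook down into the flap's ring eye, and draw the flap towards you until its roller catch snaps over and holds it fully home; then unhook and lay the rod back in its rest as it was, hook hanging down. Pull by feel, never with more than 25 N, touch the screen and its flap with nothing but the rod, and leave the glassware standing where it is.

Things in the scene. Friction and masses are not known exactly. Their poses are not given: they have to be found in the camera images.
- flap (a joint): tilt of the vent flap, rad: 0 is upright, positive is open, tilted away from the robot (0.45 to 0.65 at the start). The stiff hinge holds it at any angle; 2 to 3 N at the ring moves it. How far it goes home depends on how its catch was clamped: anywhere from -0.02 to 0.20, to be felt. Aluminium frame with clear pane, 270 wide, 135 tall, 18 thick, 0.3 kg, hinged at its lower edge
- catch (a joint): spring roller of the catch on the screen's +y upright, m, grows as pressed in; 0 when free. From 15 to 5 mm (at the ring) before home the flap presses it in to about 0.0025, which takes an 8 to 12 N pull; then it snaps over, the pull falls to nothing, and it stays at 0.0008 to 0.0019 and holds the flap on a solid bumper. Let go too soon, it pushes the flap back out
- ring (a point): centre of the steel ring eye on the front of the flap's top rail, bore 26 mm, wire 6 mm. It stands out towards the robot, 40 mm before the flap's mid plane and 124 mm from the hinge axis along the flap, and moves with it. Local x and y lie in the ring's plane, z is its axis: upright when the flap is upright, tilting away from the robot as the flap opens
- hinge (a point): middle of the flap's hinge axis, which runs along the screen's y, 175 mm above the bench; same axes as screen
- screen: safety screen fixed to the bench in front of the hot still: two aluminium uprights 20 mm square, 320 tall, 310 apart, a fixed clear pane up to 165 mm, above it the tilting flap, open at the top; catch clamped on the +y upright. Origin on the bench, mid-width, in the plane of the uprights; x points square away from the robot, y along it, z up
- rod: hook rod, 0.24 kg: wooden handle 18 mm thick from 190 mm behind to 60 mm ahead of the origin, then 12 mm steel, ending 180 mm ahead in a leg 8 mm thick bent square down, reaching 46 mm below the axis. Origin on the axis at the balance point, midway between the saddles: grip here. x runs to the hook; z up means hook down
- hook (a point): middle of the hook leg, 180 mm ahead of the rod's origin and 26 mm below its axis; rod's axes. The straight leg reaches 19 mm above and 20 mm below it
- rest: white rod rest, fixed: base 250 by 80 by 8 mm, two V saddles (45 degree sides, 42 mm wide) 100 mm either side of the origin. Origin on the bench under its middle, x towards the hook end, z up. The rod lies over the x axis, its axis 75 mm above the bench, hook hanging down beyond the +x saddle, its origin within 15 mm of the middle; free underneath between the saddles
- jug_a: glass measuring jug, 80 mm wide, 107 mm tall, with a handle; stands in front of the screen; origin under its centre
- jug_b: second such jug, nearer the robot
- jug_c: third such jug, far to the left
- cylinder_glass: glass measuring cylinder, foot 60 mm wide, tube 32 mm, 197 mm tall, in front of the screen; origin under its foot
- amber: amber glass bottle, 68 mm wide, 150 mm tall, far to the right; origin under it
- wash: white plastic bottle, 60 mm wide, 160 mm tall, far to the right; origin under it
- stopper: loose black rubber stopper, 32 mm wide, 24 mm tall; origin under it
- rack: white wire drying rack with upturned glasses, 220 by 120 mm, up to 135 mm tall, fixed; it stands on the side where the rod rest does not; origin under its centre

How it is judged:
By the outcome, as a careful person would: the job done as asked, in the order asked, and still so for the second after the job is handed in, with the robot touching nothing.
It also fails if it takes over 72 s, if anything falls off the work surface, if the arm or the gripper's body presses on something with over 40 N, if the wrist force passes 120 N, or if a joint passes its speed limit or range.

### The arm

A 7-joint arm with a two-finger parallel gripper is mounted at the origin on the work surface. World frame = base frame: x ahead of the robot, y to its left, z up, the work surface at z = 0. Lengths are in m, angles in rad, forces in N, time in s.
With the tool pointing down it reaches from about 0.35 to 0.9 m from the base axis. Payload 8.1 kg.
Tool frame: the origin (TCP) lies midway between the tips of the shut fingers; the grasp point (between the pads) lies 19 mm behind it; z points along the fingers, y is the line along which they close (so a half turn about z gives the same grasp; the last joint's range is limited). The gripper opens to 92 mm and grips with 3 to 60 N. Pads are 19 mm wide; open, the fingers measure 130 mm over their backs; the gripper's body (75 mm by 190 mm) begins 47 mm behind the grasp point.
Start: joints at [-1.27, 0.434, 0.025, 1.573, -0.012, 1.134, -0.075], TCP at [0.246, 0.575, 0.227] pointing down, gripper open.
Joint ranges: [-2.62, 2.62], [-0.44, 2.09], [-1.27, 1.32], [0.08, 2.57], [-1.32, 4.46], [0.12, 2], [-2.74, 2.74]. Speed limits (rad/s): [2.22, 2.22, 3.01, 3.01, 3.14, 3.14, 3.14].

### API

Orientations are given as a rotation vector (axis times angle).
In Python, from cell import arm gives the robot as it stands.
- The arm moves only by the tool carry_out, never from a script. Its arguments are lists of equal length, an entry for each row: "claw": the finger opening in cm, from 0 to 9.18; "delta_pos": the shift along the tool's x, y, z in cm, a list of three; "angular": the turn, a rotation vector about the tool's x, y, z in rad, a list of three. In form: {"claw": [claw, ...], "delta_pos": [[dx, dy, dz], ...], "angular": [[ax, ay, az], ...]}. A call has 1 to 20 rows; each row shifts and turns the commanded pose from where the row before left it, along the tool's axes as they then stand; what a row does not reach is not made up. A row lasts 1/10 s, in which the tool goes at most 50 mm and 8.59 degrees, less where a joint would pass 70% of its speed; a pose out of reach is approached as far as the arm can. A call with a gripper value outside its range is refused whole. The fingers move at their own pace and stop on an object; "force" is the grip in N (left out, the last holds). Time passes only in rows, so rows that do not move let the fingers close. It gives the time, the measured TCP pose, the force, the opening and the grip force at its end, in the units of the state.
- arm.observe(): the state, without advancing time (a new reading comes with each control period).
- arm.get_image(name): name is "side" or "top" or "wrist"; returns a dict with "frame" (400x640x3 uint8, red, green, blue), "mtx" (3x3 intrinsics, pixels), "T" (4x4, takes a point from camera to world coordinates). Camera axes: x right, y down, z forward; pixel columns grow to the right and rows downward; lengths in m; the calibration is good to about 2 mm. A picture is of the moment at which its call begins. There is no depth.
- arm.sign_off(): hands the job in; it is judged then, once.
Trained networks look in a picture, given as the dict that the camera call returned (one of the last four; its "shot" number tells which), for a name from the list of things; names that differ only in an ending like _2 or _b are one class to them, and where a whole thing is asked for, a point or a joint stands for the part that bears it (a point fixed in the world has none). Each returns a list of dicts, best first, with "conf" (0 to 1); they miss things now and then, are a little off and sometimes report something else, mostly with a low value. They report only what shows in the picture. A call takes as long as a camera call.
- arm.look_for(label, picture): "centre" ([column, row] as shares, 0 to 1, of the picture: columns of its width, rows of its height, amid what is visible of it).
- arm.trace(label, picture): "region" (400x640 bool, what is visible of it) and "centre" ([column, row] as shares, 0 to 1, of the picture: columns of its width, rows of its height, amid what is visible of it).
- arm.place_of(label, picture): "centre" ([column, row] as shares, 0 to 1, of the picture: columns of its width, rows of its height: a listed point, or the origin of a listed thing).
The state is a dict: "clock": time; "joints": joint angles; "dq": joint speeds; "joint_efforts": joint torques, N m; "position": TCP position; "ee_rot": TCP orientation; "force": force on the tool from outside, world axes, zero at the start; "ft_torque": the same for the moment, N m; "width": opening from 0.0 (shut) to 1.0 (fully open); "gripper_force": force on a finger pad.
Only numpy, scipy, OpenCV 4.12 (cv2) and the standard library are available. Lean on these libraries where they do the work, as an engineer would, in place of code of your own. Each camera call takes 0.05 s, during which the arm holds its last target. There are 200 camera calls.

## Working session

There is one attempt and no reset: what is moved stays moved. The work goes in short steps, Python scripts to look and compute and a tool call to move; the robot and the scene stay as the last step left them, time stands still between calls to the robot, and variables do not carry over. Pictures are saved under pics/ and viewed, at most 12 in all, crops included, and the job is handed in when it is done.

Besides the shell and the picture viewer there is one more tool, called after "Call:" in YAML: its name, and indented under it one key for each argument. carry_out: Moves the arm, as the interface text tells. Its arguments: {"type":"object","properties":{"claw":{"type":"array","items":{"type":"number"}},"delta_pos":{"type":"array","items":{"type":"array","items":{"type":"number"}}},"angular":{"type":"array","items":{"type":"array","items":{"type":"number"}}},"force":{"type":"number"}},"required":["claw","delta_pos","angular"]}

```bash
mkdir -p pics; ls
cat > h.py <<'E'
import numpy as np, cv2
from cell import arm
from scipy.spatial.transform import Rotation as R
def ray(im,c):
    p=np.array([c[0]*640,c[1]*400,1.]); d=im["T"][:3,:3]@np.linalg.solve(im["mtx"],p)
    return im["T"][:3,3],d/np.linalg.norm(d)
def tri(rs):
    A=np.zeros((3,3));b=np.zeros(3)
    for o,d in rs:
        P=np.eye(3)-np.outer(d,d);A+=P;b+=P@o
    x=np.linalg.solve(A,b); return x,max(np.linalg.norm((np.eye(3)-np.outer(d,d))@(x-o)) for o,d in rs)
def save(im,n): cv2.imwrite(f"pics/{n}.png",im["frame"][:,:,::-1])
def proj(im,p):
    T=np.linalg.inv(im["T"]);q=im["mtx"]@(T[:3,:3]@np.asarray(p)+T[:3,3]);return q[:2]/q[2]
E
python3 - <<'E'
from h import *
np.set_printoptions(precision=3,suppress=True)
ims={n:arm.get_image(n) for n in("side","top","wrist")}
for n,i in ims.items(): save(i,n+"0"); print(n,i["T"][:3,3],i["T"][:3,2])
for l in "rod hook rest ring hinge screen flap jug_a cylinder_glass rack stopper amber".split():
    r={}
    for n,i in ims.items():
        try:
            k=arm.place_of(l,i); r[n]=[(np.round(np.array(q["centre"])*[640,400]).astype(int).tolist(),round(q["conf"],2)) for q in k[:3]]
            if k: r[n+"_"]=ray(i,k[0]["centre"])
        except Exception as e: r[n]=str(e)[:60]
    rs=[v for a,v in r.items() if a.endswith("_")]
    print(l,{a:v for a,v in r.items() if a[-1]!="_"}, tri(rs) if len(rs)>1 else "")
print(arm.observe())
E
```

```text
pics
side [0.323 1.032 0.962] [ 0.162 -0.784 -0.599]
top [0.34  0.005 1.298] [ 0.171 -0.009 -0.985]
wrist [0.169 0.607 0.383] [ 0.279 -0.121 -0.953]
rod {'side': [([362, 314], 0.66)], 'top': [([247, 256], 0.94)], 'wrist': []} (array([0.377, 0.257, 0.063]), np.float64(0.001988234446775134))
hook {'side': [], 'top': [([235, 206], 0.61)], 'wrist': []} 
rest {'side': [([361, 333], 0.94), ([286, 324], 0.47)], 'top': [([246, 257], 0.93), ([409, 168], 0.39)], 'wrist': []} (array([0.374, 0.271, 0.008]), np.float64(0.002027232577784518))
ring {'side': [([260, 175], 0.61)], 'top': [([303, 149], 0.65)], 'wrist': []} (array([0.676, 0.057, 0.296]), np.float64(0.004202351426648735))
hinge {'side': [([273, 213], 0.92)], 'top': [([234, 206], 0.41)], 'wrist': []} (array([0.544, 0.25 , 0.332]), np.float64(0.042793071337395364))
screen {'side': [([273, 259], 0.73), ([245, 368], 0.42)], 'top': [([308, 177], 0.67)], 'wrist': []} (array([0.664, 0.053, 0.002]), np.float64(0.002263856170120199))
flap {'side': 'it knows: amber, cylinder_glass, hinge, hook, jug, rack, res', 'top': 'it knows: amber, cylinder_g
[... 761 characters left out ...]
array([0.469, 0.129, 0.009]), np.float64(0.04326260632203053))
amber {'side': [([324, 178], 0.76)], 'top': [([436, 193], 0.67), ([288, 215], 0.31)], 'wrist': []} (array([ 0.603, -0.42 , -0.007]), np.float64(0.004283378623323633))
{'clock': 1.8, 'joints': array([-1.27 ,  0.435,  0.025,  1.573, -0.012,  1.134, -0.075]), 'dq': array([ 0.   , -0.001, -0.   , -0.   , -0.   , -0.   , -0.   ]), 'joint_efforts': array([ -0.001, -66.765,   0.983, -31.481,  -0.061,   0.033,  -0.   ]), 'position': array([0.246, 0.575, 0.227]), 'ee_rot': array([0.63 , 3.078, 0.   ]), 'force': array([ 0.928, -0.033,  0.338]), 'ft_torque': array([-0.011,  0.011, -0.006]), 'gripper_force': 0.0, 'width': 0.9998290831043578}
```

View pics/top0.png

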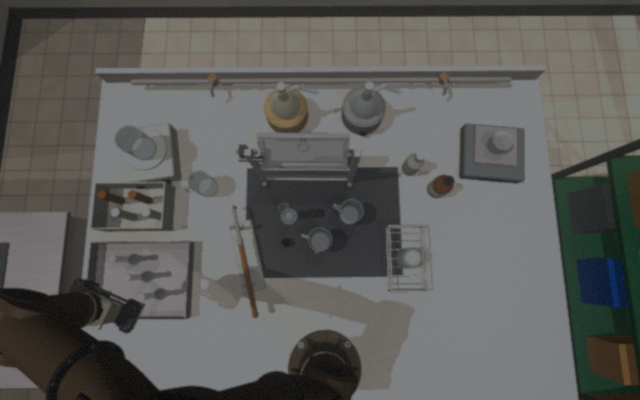

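View pics/side0.png

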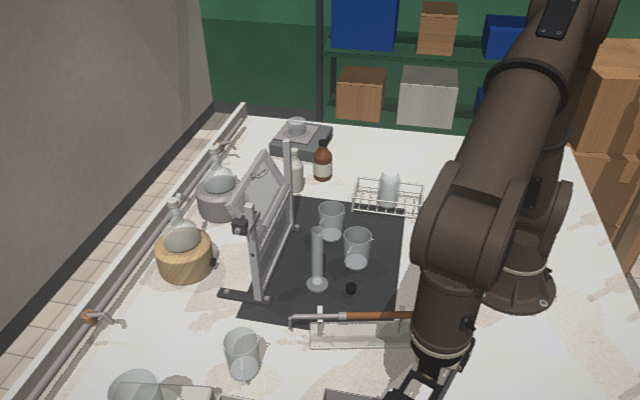

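Run:
```python
from h import *
im=cv2.imread("pics/top0.png")
a=cv2.resize(im[125:200,230:370],None,fx=5.6,fy=5.6,interpolation=cv2.INTER_CUBIC)
b=cv2.resize(im[200:325,220:350][:, :],None,fx=1.3,fy=1.3)
a=cv2.convertScaleAbs(a,alpha=1.8)
cv2.imwrite("pics/c1.png",a); print(a.shape)
t=arm.get_image("top"); s=arm.get_image("side")
for n,i in(("top",t),("side",s)):
    for q in arm.trace("rod",i)[:1]:
        m=q["region"].astype(np.uint8); ys,xs=np.nonzero(m); v=cv2.fitLine(np.c_[xs,ys].astype(np.float32),cv2.DIST_HUBER,0,.01,.01).ravel()
        print(n,q["conf"],v,xs.min(),xs.max(),ys.min(),ys.max())
        # line endpoints on the z=.075 plane
        for y in (ys.min(),ys.max()) if n=="top" else ():
            x=v[2]+(y-v[3])*v[0]/v[1]; o,d=ray(i,(x/640,y/400)); print(o+d*(.075-o[2])/d[2])
```

```text
(420, 784, 3)
top 0.87 [1.9722658e-01 9.8035794e-01 2.4468222e+02 2.6242972e+02] 232 257 205 316
[0.54688622 0.30672456 0.075     ]
[0.17980533 0.22191439 0.075     ]
side 0.73 [ 9.9944037e-01 -3.3449944e-02  3.5112915e+02  3.1548938e+02] 287 411 310 329
```

View pics/c1.png

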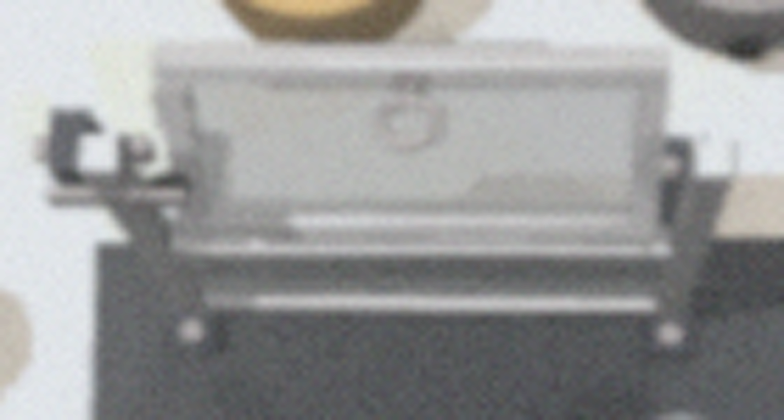

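```bash
cat >> h.py <<'E'
def pose(yaw): # tool down, tool y horizontal; candidates: tool x along yaw or opposite
    return R.from_matrix(np.array([[np.cos(yaw),np.sin(yaw),0],[np.sin(yaw),-np.cos(yaw),0],[0,0,-1]]))
def plan(p,yaw=None,Rt=None):
    s=arm.observe(); R0=R.from_rotvec(s["ee_rot"]); Rt=Rt or pose(yaw)
    if yaw is not None and (R0.inv()*Rt).magnitude()>np.pi/2: Rt=pose(yaw+np.pi)
    print("pos",s["position"],"xaxis",R0.as_matrix()[:,0],"clock",s["clock"])
    print("delta cm tool",100*R0.inv().apply(np.array(p)-s["position"]),"turn",(R0.inv()*Rt).as_rotvec())
E
python3 - <<'E'
from h import *
np.set_printoptions(precision=3,suppress=True)
t=arm.get_image("top")
def pl(px,z): o,d=ray(t,(px[0]/640,px[1]/400)); return o+d*(z-o[2])/d[2]
c=lambda x,y:(230+x/5.6,125+y/5.6)
for z in(.0,.02): 
    a,b=pl(c(192,330),z),pl(c(670,332),z); print(a,b,np.linalg.norm(a-b),(a+b)/2,np.arctan2(-(a-b)[0],(a-b)[1]))
a,b=pl(c(175,245),.175),pl(c(670,243),.175);print(a,b,np.arctan2(-(a-b)[0],(a-b)[1]))
print("ring",pl(c(410,122),.303)); print("pane top",pl(c(430,300),.165))
plan([.367,.265,.2],.227)
E
```

```text
[0.637 0.213 0.   ] [ 0.633 -0.1    0.   ] 0.31400935855269735 [0.635 0.056 0.   ] -0.012409027762342918
[0.633 0.21  0.02 ] [ 0.629 -0.099  0.02 ] 0.309169938445748 [0.631 0.056 0.02 ] -0.012409027762342744
[0.647 0.196 0.175] [ 0.646 -0.087  0.175] -0.003633861014674042
ring [0.676 0.055 0.303]
pane top [0.616 0.051 0.165]
pos [0.246 0.575 0.227] xaxis [-0.92   0.393 -0.   ] clock 2.05
delta cm tool [-23.337 -23.712   2.673] turn [ 0.     0.    -0.631]
```

Call:
carry_out:
  claw: [9.18,9.18,9.18,9.18,9.18,9.18,9.18,9.18,9.18,9.18,9.18,9.18,9.18,9.18,9.18]
  delta_pos:
    - [-2.33,-2.37,0.27]
    - [-2.33,-2.37,0.27]
    - [-2.33,-2.37,0.27]
    - [-2.33,-2.37,0.27]
    - [-2.33,-2.37,0.27]
    - [-2.33,-2.37,0.27]
    - [-2.33,-2.37,0.27]
    - [-2.33,-2.37,0.27]
    - [-2.33,-2.37,0.27]
    - [-2.33,-2.37,0.27]
    - [0,0,0]
    - [0,0,0]
    - [0,0,0]
    - [0,0,0]
    - [0,0,0]
  angular:
    - [0,0,0]
    - [0,0,0]
    - [0,0,0]
    - [0,0,0]
    - [0,0,0]
    - [0,0,0]
    - [0,0,0]
    - [0,0,0]
    - [0,0,0]
    - [0,0,0]
    - [0,0,-0.126]
    - [0,0,-0.126]
    - [0,0,-0.126]
    - [0,0,-0.126]
    - [0,0,-0.126]

```text
clock: 3.55
position: [0.3668, 0.2653, 0.1999]
ee_rot: [-0.362, 3.12, 0.0]
force: [1.1, -0.9, 0.4]
width: 1.002
gripper_force: 0.0
```

Run:
```python
from h import *
np.set_printoptions(precision=3,suppress=True)
w=arm.get_image("wrist"); save(w,"w1"); print(w["T"][:3,3],w["T"][:3,:3])
t=arm.get_image("top"); s=arm.get_image("side")
for l in("rod","rest","hook"):
    rs=[]
    for n,i in(("w",w),("t",t),("s",s)):
        k=arm.place_of(l,i)
        if k: rs.append(ray(i,k[0]["centre"])); print(l,n,np.array(k[0]["centre"])*[640,400],k[0]["conf"])
    if len(rs)>1: print(tri(rs))
plan([.367,.265,.056],.227)
```

```text
[0.286 0.246 0.357] [[-0.229  0.927  0.297]
 [ 0.974  0.218  0.07 ]
 [ 0.     0.305 -0.952]]
rod w [322.688 185.2  ] 0.57
rod t [245.184 259.8  ] 0.93
rod s [364.672 316.88 ] 0.86
(array([0.368, 0.264, 0.065]), np.float64(0.006887713687652966))
rest w [324.096 175.   ] 0.97
rest t [246.912 256.12 ] 0.67
rest s [359.616 334.52 ] 0.73
(array([0.378, 0.269, 0.002]), np.float64(0.002549171691255739))
hook w [321.792 339.88 ] 0.97
hook t [235.328 205.4  ] 0.65
hook s [285.504 325.4  ] 0.9
(array([0.555, 0.308, 0.037]), np.float64(0.003347192420588338))
pos [0.367 0.265 0.2  ] xaxis [-0.975 -0.224 -0.   ] clock 4.15
delta cm tool [-0.024 -0.032 14.372] turn [-0.     0.    -0.001]
```

View pics/w1.png

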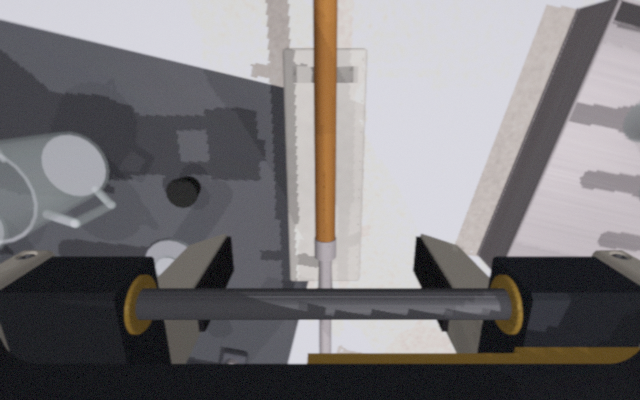

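Run:
```python
from h import *
w=arm.get_image("wrist")
for r in(240,258): 
    o,d=ray(w,(325/640,r/400)); print(o+d*(.075-o[2])/d[2])
```

```text
[0.416512   0.27844061 0.075     ]
[0.43395015 0.28246326 0.075     ]
```

Call:
carry_out:
  claw: [9.18,9.18,9.18,9.18,9.18,9.18,0,0,0,0,0,0,0,0]
  delta_pos:
    - [-0.1,0,2.9]
    - [-0.1,0,3.0]
    - [-0.1,0,3.0]
    - [-0.1,0,3.0]
    - [-0.1,0,2.5]
    - [0,0,0]
    - [0,0,0]
    - [0,0,0]
    - [0,0,0]
    - [0,0,0]
    - [0,0,0]
    - [0,0,0]
    - [0,0,0]
    - [0,0,0]
  angular:
    - [0,0,0]
    - [0,0,0]
    - [0,0,0]
    - [0,0,0]
    - [0,0,0]
    - [0,0,0]
    - [0,0,0]
    - [0,0,0]
    - [0,0,0]
    - [0,0,0]
    - [0,0,0]
    - [0,0,0]
    - [0,0,0]
    - [0,0,0]
  force: 60

```text
clock: 5.6
position: [0.3716, 0.2664, 0.0557]
ee_rot: [0.354, -3.122, -0.0]
force: [0.1, -0.8, 0.2]
width: 0.351
gripper_force: 0.0
```

Call:
carry_out:
  claw: [0,0,0,0,0,0]
  delta_pos:
    - [0,0,0]
    - [0,0,0]
    - [0,0,0]
    - [0,0,0]
    - [0,0,0]
    - [0,0,0]
  angular:
    - [0,0,0]
    - [0,0,0]
    - [0,0,0]
    - [0,0,0]
    - [0,0,0]
    - [0,0,0]

```text
clock: 6.2
position: [0.3715, 0.2678, 0.0559]
ee_rot: [-0.356, 3.121, 0.003]
force: [-1.9, 5.6, 0.9]
width: 0.178
gripper_force: 60.0
```

Call:
carry_out:
  claw: [0,0,0,0,0,0,0,0,0,0,0]
  delta_pos:
    - [0,0,-1.0]
    - [0,0,-2.0]
    - [0,0,-3.0]
    - [0,0,-3.5]
    - [0,0,-4.0]
    - [0,0,-4.0]
    - [0,0,-4.0]
    - [0,0,-4.0]
    - [0,0,-3.0]
    - [0,0,-3.0]
    - [0,0,0]
  angular:
    - [0,0,0]
    - [0,0,0]
    - [0,0,0]
    - [0,0,0]
    - [0,0,0]
    - [0,0,0]
    - [0,0,0]
    - [0,0,0]
    - [0,0,0]
    - [0,0,0]
    - [0,0,0]

```text
clock: 7.3
position: [0.3726, 0.2666, 0.3748]
ee_rot: [-0.353, 3.117, 0.005]
force: [0.4, 0.1, -1.7]
width: 0.183
gripper_force: 60.0
```

Run:
```python
from h import *
np.set_printoptions(precision=3,suppress=True)
plan([.44,.057,.37],-.01)
```

```text
pos [0.373 0.267 0.375] xaxis [-0.975 -0.223 -0.005] clock 7.3
delta cm tool [ -1.883 -21.938   0.43 ] turn [0.003 0.005 0.235]
```

Call:
carry_out:
  claw: [0,0,0,0,0,0,0,0,0,0,0]
  delta_pos:
    - [-0.31,-3.66,0.07]
    - [-0.31,-3.66,0.07]
    - [-0.31,-3.66,0.07]
    - [-0.31,-3.66,0.07]
    - [-0.31,-3.66,0.07]
    - [-0.31,-3.66,0.07]
    - [0,0,0]
    - [0,0,0]
    - [0,0,0]
    - [0,0,0]
    - [0,0,0]
  angular:
    - [0,0,0]
    - [0,0,0]
    - [0,0,0]
    - [0,0,0]
    - [0,0,0]
    - [0,0,0]
    - [0,0,0.08]
    - [0,0,0.08]
    - [0,0,0.075]
    - [0,0,0]
    - [0,0,0]

```text
clock: 8.4
position: [0.4384, 0.0562, 0.366]
ee_rot: [-0.011, -3.14, 0.001]
force: [-0.2, 0.4, -1.8]
width: 0.183
gripper_force: 60.0
```

Run:
```python
from h import *
np.set_printoptions(precision=3,suppress=True)
w=arm.get_image("wrist"); t=arm.get_image("top"); s=arm.get_image("side")
print(w["T"][:3,3])
S=arm.observe(); R0=R.from_rotvec(S["ee_rot"]).as_matrix(); p=S["position"]; print(p,R0)
for l in("rod","hook","ring","screen"):
    rs=[]
    for n,i in(("w",w),("t",t),("s",s)):
        k=arm.place_of(l,i)
        if k: rs.append(ray(i,k[0]["centre"])); print(l,n,np.array(k[0]["centre"])*[640,400],k[0]["conf"])
    if len(rs)>1: print(tri(rs))
h=p-R0[:,2]*.019-R0[:,0]*.18+R0[:,2]*.026; print("nominal hook",h,[proj(i,h) for i in(w,t,s)])
f=lambda x:cv2.resize(x,None,fx=3,fy=3,interpolation=cv2.INTER_CUBIC)
a=cv2.resize(w["frame"],(400,250)); b=cv2.resize(s["frame"][120:245,200:400],(400,250)); c=cv2.resize(t["frame"][110:210,215:375],(400,250))
cv2.imwrite("pics/m1.png",np.vstack([np.hstack([a,b]),np.hstack([c,c*0])])[:,:,::-1])
```

```text
[0.356 0.057 0.523]
[0.439 0.056 0.366] [[-1.     0.007 -0.   ]
 [ 0.007  1.    -0.   ]
 [ 0.    -0.    -1.   ]]
rod w [320.704 269.88 ] 0.87
rod t [246.592 254.48 ] 0.62
rod s [354.496 157.2  ] 0.61
(array([0.401, 0.123, 0.439]), np.float64(0.06759818403951243))
hook t [299.776 158.88 ] 0.59
hook s [280.32 157.4 ] 0.89
(array([0.623, 0.062, 0.359]), np.float64(0.00014026080410571012))
ring t [299.392 146.52 ] 0.85
ring s [261.504 176.   ] 0.64
(array([0.676, 0.066, 0.301]), np.float64(0.0014722137961524517))
screen w [374.272 126.48 ] 0.39
screen t [311.808 178.68 ] 0.59
screen s [273.024 260.8  ] 0.6
(array([0.563, 0.095, 0.069]), np.float64(0.15369627034946232))
nominal hook [0.619 0.055 0.359] [array([323.449, 488.627]), array([302.197, 160.457]), array([282.929, 156.146])]
```

View pics/m1.png

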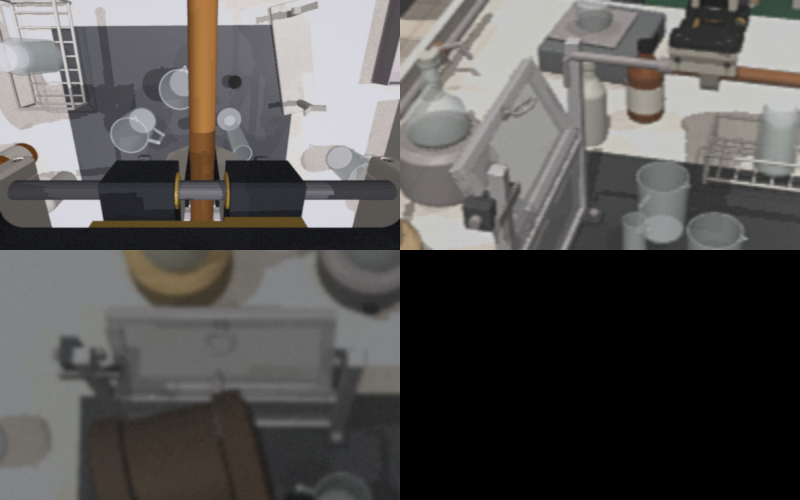

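Call:
carry_out:
  claw: [0,0,0,0,0]
  delta_pos:
    - [-1.8,0,0]
    - [-2.0,0,0]
    - [-1.7,0,0]
    - [0,0,0]
    - [0,0,0]
  angular:
    - [0,0,0]
    - [0,0,0]
    - [0,0,0]
    - [0,0,0]
    - [0,0,0]

```text
clock: 9.65
position: [0.4937, 0.056, 0.3662]
ee_rot: [-0.014, -3.141, 0.001]
force: [-0.8, -0.7, -2.8]
width: 0.181
gripper_force: 60.0
```

Run:
```python
from h import *
np.set_printoptions(precision=3,suppress=True)
t=arm.get_image("top"); s=arm.get_image("side")
S=arm.observe(); R0=R.from_rotvec(S["ee_rot"]).as_matrix(); p=S["position"]; print(p)
for l in("hook","ring"):
    rs=[]
    for n,i in(("t",t),("s",s)):
        k=arm.place_of(l,i)
        if k: rs.append(ray(i,k[0]["centre"])); print(l,n,np.array(k[0]["centre"])*[640,400],k[0]["conf"])
    if len(rs)>1: print(tri(rs))
h=p+R0@[-.18,0,.007]; print("nominal hook",h,[proj(i,h) for i in(t,s)])
tip=p+R0@[-.18,0,.027]; print("nominal tip",tip,[proj(i,tip) for i in(t,s)])
b=cv2.resize(s["frame"][135:205,235:305],(400,400),interpolation=cv2.INTER_CUBIC); c=cv2.resize(t["frame"][120:190,265:335],(400,400),interpolation=cv2.INTER_CUBIC)
cv2.imwrite("pics/m2.png",np.hstack([b,cv2.convertScaleAbs(c,alpha=1.8)])[:,:,::-1])
```

```text
[0.493 0.056 0.367]
hook s [258.304 156.   ] 0.69
ring t [302.208 146.08 ] 0.76
ring s [262.208 172.   ] 0.75
(array([0.676, 0.058, 0.308]), np.float64(0.0008682904307833059))
nominal hook [0.673 0.054 0.359] [array([302.448, 141.045]), array([261.745, 153.622])]
nominal tip [0.673 0.054 0.339] [array([302.825, 143.498]), array([262.32 , 160.547])]
```

View pics/m2.png

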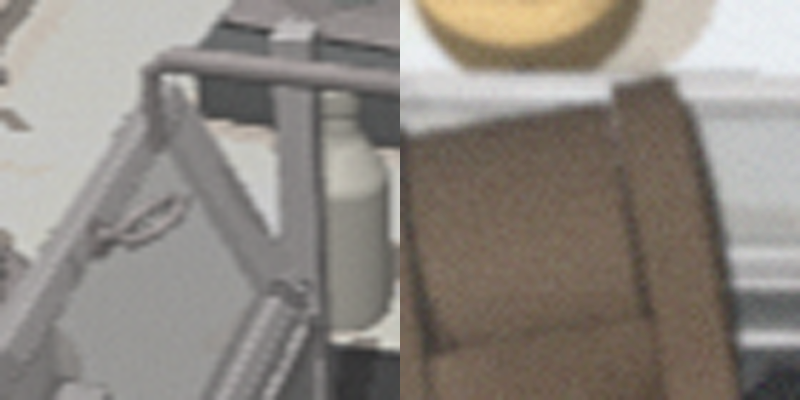

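Run:
```python
from h import *
np.set_printoptions(precision=3,suppress=True)
t=arm.get_image("top"); s=arm.get_image("side")
for a in((303.1,146.7),(302.5,146.3)): print(tri([ray(t,(a[0]/640,a[1]/400)),ray(s,(261.2/640,173.1/400))]))
for z in (.30,.305,.31): print([proj(s,(x,.055,z)) for x in(.668,.673,.678)])
```

```text
(array([0.678, 0.056, 0.302]), np.float64(0.0009494106415304389))
(array([0.678, 0.057, 0.303]), np.float64(0.000275687382761446))
[array([265.34, 174.16]), array([263.462, 173.942]), array([261.585, 173.723])]
[array([265.208, 172.507]), array([263.325, 172.289]), array([261.445, 172.072])]
[array([265.076, 170.846]), array([263.188, 170.629]), array([261.303, 170.412])]
```

Call:
carry_out:
  claw: [0,0,0,0,0,0,0,0,0]
  delta_pos:
    - [-0.4,0.15,0]
    - [0,0,0.5]
    - [0,0,0.5]
    - [0,0,0.5]
    - [0,0,0.5]
    - [0,0,0.5]
    - [0,0,0.5]
    - [0,0,0.5]
    - [0,0,0.5]
  angular:
    - [0,0,0]
    - [0,0,0]
    - [0,0,0]
    - [0,0,0]
    - [0,0,0]
    - [0,0,0]
    - [0,0,0]
    - [0,0,0]
    - [0,0,0]

```text
clock: 10.95
position: [0.4979, 0.0575, 0.3261]
ee_rot: [-0.014, -3.142, -0.0]
force: [-0.2, -0.6, -2.8]
width: 0.176
gripper_force: 60.0
```

Run:
```python
from h import *
np.set_printoptions(precision=3,suppress=True)
s=arm.get_image("side")
S=arm.observe(); p=S["position"]; print(p,S["force"],S["ft_torque"],R.from_rotvec(S["ee_rot"]).as_matrix()[:,0])
b=cv2.resize(s["frame"][135:205,225:305],(640,560),interpolation=cv2.INTER_CUBIC)
cv2.imwrite("pics/m3.png",b[:,:,::-1])
```

```text
[0.498 0.057 0.325] [-0.219  0.188 -2.864] [0.041 0.082 0.019] [-1.     0.009  0.001]
```

View pics/m3.png

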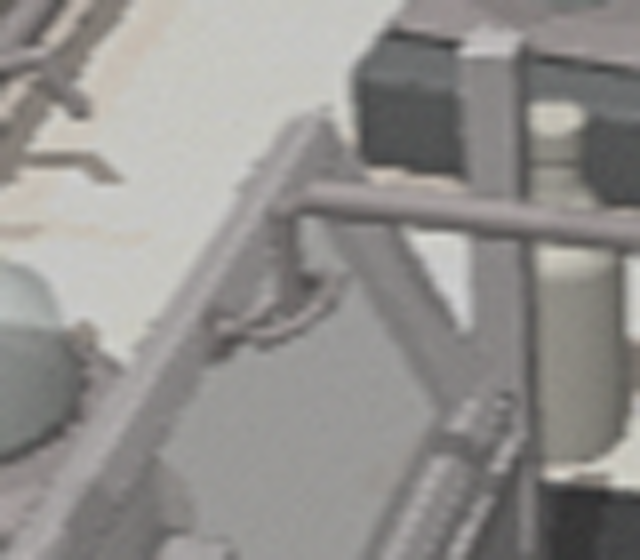

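Call:
carry_out:
  claw: [0,0,0,0,0]
  delta_pos:
    - [0,0,0.5]
    - [0,0,0.5]
    - [0,0,0.5]
    - [0,0,0.4]
    - [0,0,0]
  angular:
    - [0,0,0]
    - [0,0,0]
    - [0,0,0]
    - [0,0,0]
    - [0,0,0]

```text
clock: 11.5
position: [0.4976, 0.0574, 0.3069]
ee_rot: [-0.014, -3.141, 0.0]
force: [-0.7, 0.5, -2.3]
width: 0.182
gripper_force: 60.0
```

Run:
```python
from h import *
np.set_printoptions(precision=3,suppress=True)
s=arm.get_image("side")
S=arm.observe(); p=S["position"]; print(p,S["force"],S["ft_torque"])
b=cv2.resize(s["frame"][135:205,225:305],(640,560),interpolation=cv2.INTER_CUBIC)
cv2.imwrite("pics/m4.png",b[:,:,::-1])
```

```text
[0.498 0.057 0.307] [ 0.733 -0.105 -2.335] [0.011 0.008 0.012]
```

View pics/m4.png

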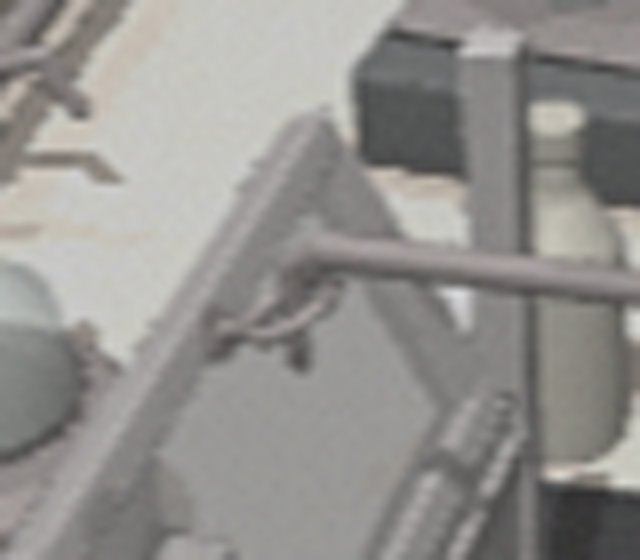

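Call:
carry_out:
  claw: [0,0,0,0,0,0]
  delta_pos:
    - [0.4,0,0]
    - [0.4,0,0]
    - [0.5,0,0]
    - [0.5,0,0]
    - [0.5,0,0]
    - [0.3,0,0]
  angular:
    - [0,0,0]
    - [0,0,0]
    - [0,0,0]
    - [0,0,0]
    - [0,0,0]
    - [0,0,0]

```text
clock: 12.15
position: [0.4715, 0.0578, 0.3077]
ee_rot: [0.014, 3.141, 0.0]
force: [2.8, -0.7, -1.5]
width: 0.183
gripper_force: 60.0
```

Call:
carry_out:
  claw: [0,0]
  delta_pos:
    - [0.2,0,0]
    - [0.1,0,0]
  angular:
    - [0,0,0]
    - [0,0,0]

```text
clock: 12.35
position: [0.4688, 0.0578, 0.3076]
ee_rot: [0.014, 3.141, 0.0]
force: [1.8, 0.3, -2.4]
width: 0.181
gripper_force: 60.0
```

Call:
carry_out:
  claw: [0,0]
  delta_pos:
    - [0.2,0,0]
    - [0.1,0,0]
  angular:
    - [0,0,0]
    - [0,0,0]

```text
clock: 12.55
position: [0.4659, 0.0578, 0.3075]
ee_rot: [-0.014, -3.142, 0.0]
force: [1.4, -0.6, -2.3]
width: 0.181
gripper_force: 60.0
```

Call:
carry_out:
  claw: [0,0]
  delta_pos:
    - [0.2,0,0]
    - [0.1,0,0]
  angular:
    - [0,0,0]
    - [0,0,0]

```text
clock: 12.75
position: [0.4628, 0.0578, 0.3075]
ee_rot: [-0.014, -3.141, 0.0]
force: [1.6, -0.6, -2.7]
width: 0.178
gripper_force: 60.0
```

Call:
carry_out:
  claw: [0,0]
  delta_pos:
    - [0.2,0,0]
    - [0.1,0,0]
  angular:
    - [0,0,0]
    - [0,0,0]

```text
clock: 12.95
position: [0.4606, 0.0578, 0.3078]
ee_rot: [0.014, 3.14, 0.0]
force: [5.7, 0.0, -3.5]
width: 0.178
gripper_force: 60.0
```

Call:
carry_out:
  claw: [0,0]
  delta_pos:
    - [0.2,0,0]
    - [0.1,0,0]
  angular:
    - [0,0,0]
    - [0,0,0]

```text
clock: 13.15
position: [0.4589, 0.0579, 0.3083]
ee_rot: [0.014, 3.137, 0.001]
force: [10.8, 0.1, -3.4]
width: 0.182
gripper_force: 60.0
```

Call:
carry_out:
  claw: [0,0]
  delta_pos:
    - [0.1,0,0]
    - [0.1,0,0]
  angular:
    - [0,0,0]
    - [0,0,0]

```text
clock: 13.35
position: [0.4568, 0.0578, 0.3082]
ee_rot: [0.015, 3.137, 0.0]
force: [7.5, 0.1, -3.1]
width: 0.178
gripper_force: 60.0
```

Call:
carry_out:
  claw: [0,0]
  delta_pos:
    - [0.1,0,0]
    - [0.1,0,0]
  angular:
    - [0,0,0]
    - [0,0,0]

```text
clock: 13.55
position: [0.4542, 0.0579, 0.308]
ee_rot: [0.014, 3.139, 0.0]
force: [6.8, 0.0, -3.8]
width: 0.185
gripper_force: 60.0
```

Call:
carry_out:
  claw: [0,0]
  delta_pos:
    - [0.1,0,0]
    - [0.1,0,0]
  angular:
    - [0,0,0]
    - [0,0,0]

```text
clock: 13.75
position: [0.4516, 0.0579, 0.3078]
ee_rot: [0.014, 3.14, 0.0]
force: [5.4, 0.1, -3.4]
width: 0.182
gripper_force: 60.0
```

Call:
carry_out:
  claw: [0,0]
  delta_pos:
    - [0.1,0,0]
    - [0.1,0,0]
  angular:
    - [0,0,0]
    - [0,0,0]

```text
clock: 13.95
position: [0.449, 0.0579, 0.3075]
ee_rot: [0.014, 3.141, 0.0]
force: [3.2, 0.4, -2.8]
width: 0.178
gripper_force: 60.0
```

Call:
carry_out:
  claw: [0,0]
  delta_pos:
    - [0.1,0,0]
    - [0.1,0,0]
  angular:
    - [0,0,0]
    - [0,0,0]

```text
clock: 14.15
position: [0.4462, 0.0579, 0.3073]
ee_rot: [-0.014, -3.14, 0.0]
force: [0.2, 0.0, -1.6]
width: 0.179
gripper_force: 60.0
```

Call:
carry_out:
  claw: [0,0]
  delta_pos:
    - [0.1,0,0]
    - [0.1,0,0]
  angular:
    - [0,0,0]
    - [0,0,0]

```text
clock: 14.35
position: [0.4445, 0.0579, 0.3074]
ee_rot: [-0.014, -3.141, 0.0]
force: [1.1, 0.5, -1.2]
width: 0.178
gripper_force: 60.0
```

Call:
carry_out:
  claw: [0,0]
  delta_pos:
    - [0.1,0,0]
    - [0.1,0,0]
  angular:
    - [0,0,0]
    - [0,0,0]

```text
clock: 14.55
position: [0.4441, 0.058, 0.3079]
ee_rot: [0.014, 3.139, 0.0]
force: [6.9, -0.6, -3.8]
width: 0.176
gripper_force: 60.0
```

Call:
carry_out:
  claw: [0,0]
  delta_pos:
    - [0.1,0,0]
    - [0.1,0,0]
  angular:
    - [0,0,0]
    - [0,0,0]

```text
clock: 14.75
position: [0.4437, 0.058, 0.3085]
ee_rot: [0.015, 3.135, 0.001]
force: [13.6, -0.6, -4.6]
width: 0.177
gripper_force: 60.0
```

Call:
carry_out:
  claw: [0,0,0,0,0,0]
  delta_pos:
    - [-0.2,0,0]
    - [-0.2,0,0]
    - [-0.3,0,0]
    - [-0.3,0,0]
    - [-0.2,0,0]
    - [0,0,0]
  angular:
    - [0,0,0]
    - [0,0,0]
    - [0,0,0]
    - [0,0,0]
    - [0,0,0]
    - [0,0,0]

```text
clock: 15.35
position: [0.4531, 0.0579, 0.3074]
ee_rot: [-0.014, -3.141, 0.0]
force: [0.1, 0.4, -1.7]
width: 0.181
gripper_force: 60.0
```

Run:
```python
from h import *
np.set_printoptions(precision=3,suppress=True)
s=arm.get_image("side")
S=arm.observe(); p=S["position"]; print(p,S["force"],S["ft_torque"],R.from_rotvec(S["ee_rot"]).as_matrix()[:,0])
b=cv2.resize(s["frame"][130:250,220:340],(600,600),interpolation=cv2.INTER_CUBIC)
cv2.imwrite("pics/m5.png",b[:,:,::-1])
```

```text
[0.453 0.058 0.307] [-0.028 -0.514 -1.417] [0.037 0.01  0.07 ] [-1.     0.009  0.   ]
```

View pics/m5.png

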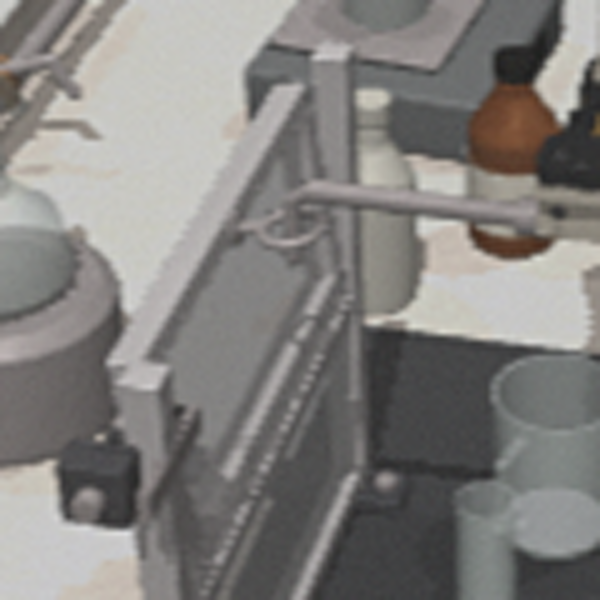

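Call:
carry_out:
  claw: [0,0,0,0,0,0,0,0,0]
  delta_pos:
    - [0,0,-0.5]
    - [0,0,-0.7]
    - [0,0,-0.7]
    - [0,0,-0.7]
    - [0,0,-0.7]
    - [0,0,-0.7]
    - [0,0,-1.0]
    - [0,0,-1.5]
    - [0,0,0]
  angular:
    - [0,0,0]
    - [0,0,0]
    - [0,0,0]
    - [0,0,0]
    - [0,0,0]
    - [0,0,0]
    - [0,0,0]
    - [0,0,0]
    - [0,0,0]

```text
clock: 16.3
position: [0.4539, 0.058, 0.3746]
ee_rot: [0.014, 3.138, 0.002]
force: [0.2, -0.3, -2.8]
width: 0.18
gripper_force: 60.0
```

Run:
```python
from h import *
np.set_printoptions(precision=3,suppress=True)
s=arm.get_image("side");t=arm.get_image("top");save(s,"s6")
S=arm.observe(); p=S["position"]; print(p,S["force"],S["clock"]); R0=R.from_rotvec(S["ee_rot"]).as_matrix()
rs=[]
for n,i in(("t",t),("s",s)):
    k=arm.place_of("ring",i); 
    if k: rs.append(ray(i,k[0]["centre"])); print(n,np.array(k[0]["centre"])*[640,400],k[0]["conf"])
if len(rs)>1: print("ring",tri(rs))
tip=p+R0@[-.18,0,.027]; top=p+R0@[-.18,0,-.019]; print("nominal tip/top px side",proj(s,tip),proj(s,top))
b=cv2.resize(s["frame"][110:210,220:320],(600,600),interpolation=cv2.INTER_CUBIC)
cv2.imwrite("pics/m6.png",b[:,:,::-1])
```

```text
[0.453 0.058 0.373] [ 0.613  0.925 -1.765] 16.4
t [298.368 163.2  ] 0.78
s [276.672 176.68 ] 0.92
ring (array([0.63 , 0.069, 0.305]), np.float64(0.0033761841590613127))
nominal tip/top px side [277.457 160.513] [276.482 144.209]
```

View pics/m6.png

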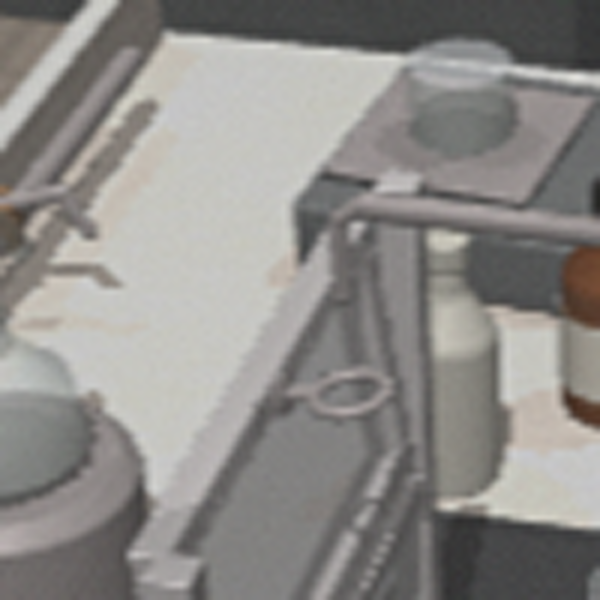

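Call:
carry_out:
  claw: [0,0,0,0,0,0,0,0,0,0,0,0]
  delta_pos:
    - [1.3,0,0]
    - [1.0,3.0,0]
    - [1.0,3.5,0]
    - [1.0,3.5,0]
    - [1.0,3.6,0]
    - [1.0,3.6,0]
    - [1.0,2.5,0]
    - [1.0,1.2,0]
    - [0,0,0]
    - [0,0,0]
    - [0,0,0]
    - [0,0,0]
  angular:
    - [0,0,0]
    - [0,0,0]
    - [0,0,0]
    - [0,0,0]
    - [0,0,0]
    - [0,0,0]
    - [0,0,-0.05]
    - [0,0,-0.05]
    - [0,0,-0.08]
    - [0,0,-0.055]
    - [0,0,0]
    - [0,0,0]

```text
clock: 17.7
position: [0.371, 0.2663, 0.3725]
ee_rot: [0.351, -3.122, 0.0]
force: [0.4, -0.8, -1.6]
width: 0.181
gripper_force: 60.0
```

Run:
```python
from h import *
np.set_printoptions(precision=4,suppress=True)
plan([.3715,.268,.085],Rt=R.from_rotvec([-0.356,3.121,.003]))
```

```text
pos [0.371  0.2663 0.3725] xaxis [-0.975  -0.2221  0.0001] clock 17.7
delta cm tool [-0.09    0.1614 28.7496] turn [-0.0021 -0.0007 -0.0031]
```

Call:
carry_out:
  claw: [0,0,0,0,0,0,0,0,0,0,0]
  delta_pos:
    - [0,0.15,2.0]
    - [-0.1,0,3.5]
    - [0,0,3.5]
    - [0,0,3.5]
    - [0,0,3.5]
    - [0,0,3.5]
    - [0,0,3.5]
    - [0,0,3.0]
    - [0,0,1.7]
    - [0,0,1.0]
    - [0,0,0]
  angular:
    - [0,0,0]
    - [0,0,0]
    - [0,0,0]
    - [0,0,0]
    - [0,0,0]
    - [0,0,0]
    - [0,0,0]
    - [0,0,0]
    - [0,0,0]
    - [0,0,0]
    - [0,0,0]

```text
clock: 18.8
position: [0.3715, 0.2682, 0.0848]
ee_rot: [0.353, -3.12, 0.002]
force: [-1.1, -1.2, -1.1]
width: 0.181
gripper_force: 60.0
```

Run:
```python
from h import *
np.set_printoptions(precision=4,suppress=True)
plan([.3715,.268,.0565],Rt=R.from_rotvec([-0.356,3.121,.003]))
```

```text
pos [0.3715 0.2682 0.0848] xaxis [-0.9748 -0.2232  0.0016] clock 18.8
delta cm tool [-0.0042 -0.0147  2.826 ] turn [-0.0029 -0.0022 -0.002 ]
```

Call:
carry_out:
  claw: [0,0,0,0,0,0,0]
  delta_pos:
    - [0,0,0.6]
    - [0,0,0.6]
    - [0,0,0.6]
    - [0,0,0.4]
    - [0,0,0.4]
    - [0,0,0.2]
    - [0,0,0]
  angular:
    - [0,0,0]
    - [0,0,0]
    - [0,0,0]
    - [0,0,0]
    - [0,0,0]
    - [0,0,0]
    - [0,0,0]

```text
clock: 19.5
position: [0.3717, 0.2687, 0.0573]
ee_rot: [0.354, -3.121, 0.0]
force: [0.5, 0.2, -2.1]
width: 0.178
gripper_force: 60.0
```

Call:
carry_out:
  claw: [0,0,0]
  delta_pos:
    - [0,0,0.1]
    - [0,0,0.1]
    - [0,0,0]
  angular:
    - [0,0,0]
    - [0,0,0]
    - [0,0,0]

```text
clock: 19.8
position: [0.3722, 0.2686, 0.0561]
ee_rot: [-0.354, 3.121, 0.0]
force: [-0.5, -1.6, 5.8]
width: 0.178
gripper_force: 60.0
```

Seated (upward reaction of about 6 N). Release slowly and rise.

Call:
carry_out:
  claw: [2.0,2.6,3.5,5,7,9,9,9,9,9,9,9,9,9]
  delta_pos:
    - [0,0,-0.1]
    - [0,0,0]
    - [0,0,0]
    - [0,0,0]
    - [0,0,0]
    - [0,0,0]
    - [0,0,0]
    - [0,0,0]
    - [0,0,0]
    - [0,0,0]
    - [0,0,0]
    - [0,0,0]
    - [0,0,0]
    - [0,0,0]
  angular:
    - [0,0,0]
    - [0,0,0]
    - [0,0,0]
    - [0,0,0]
    - [0,0,0]
    - [0,0,0]
    - [0,0,0]
    - [0,0,0]
    - [0,0,0]
    - [0,0,0]
    - [0,0,0]
    - [0,0,0]
    - [0,0,0]
    - [0,0,0]

```text
clock: 21.2
position: [0.3719, 0.2688, 0.0565]
ee_rot: [-0.354, 3.121, 0.0]
force: [-0.9, -0.1, 0.0]
width: 0.982
gripper_force: 0.0
```

Call:
carry_out:
  claw: [9,9,9,9,9,9,9,9,9]
  delta_pos:
    - [0,0,-1]
    - [0,0,-2]
    - [0,0,-3]
    - [0,0,-4]
    - [0,0,-4]
    - [0,0,-3]
    - [0,0,-2]
    - [0,0,0]
    - [0,0,0]
  angular:
    - [0,0,0]
    - [0,0,0]
    - [0,0,0]
    - [0,0,0]
    - [0,0,0]
    - [0,0,0]
    - [0,0,0]
    - [0,0,0]
    - [0,0,0]

```text
clock: 22.1
position: [0.3718, 0.2687, 0.247]
ee_rot: [-0.354, 3.121, 0.001]
force: [0.8, 0.1, 0.3]
width: 0.979
gripper_force: 0.0
```

Run:
```python
from h import *
np.set_printoptions(precision=3,suppress=True)
s=arm.get_image("side");t=arm.get_image("top")
print(arm.observe()["force"])
for l in("rod","hook","ring"):
    rs=[]
    for i in(t,s):
        k=arm.place_of(l,i)
        if k: rs.append(ray(i,k[0]["centre"]))
    if len(rs)>1: print(l,tri(rs))
b=cv2.resize(s["frame"][125:355,200:440],(600,575),interpolation=cv2.INTER_CUBIC)
cv2.imwrite("pics/m7.png",b[:,:,::-1])
```

```text
[ 0.321 -0.238 -0.563]
rod (array([0.369, 0.26 , 0.065]), np.float64(0.0009455856292740482))
ring (array([0.634, 0.069, 0.305]), np.float64(0.0025502776442651092))
```

View pics/m7.png

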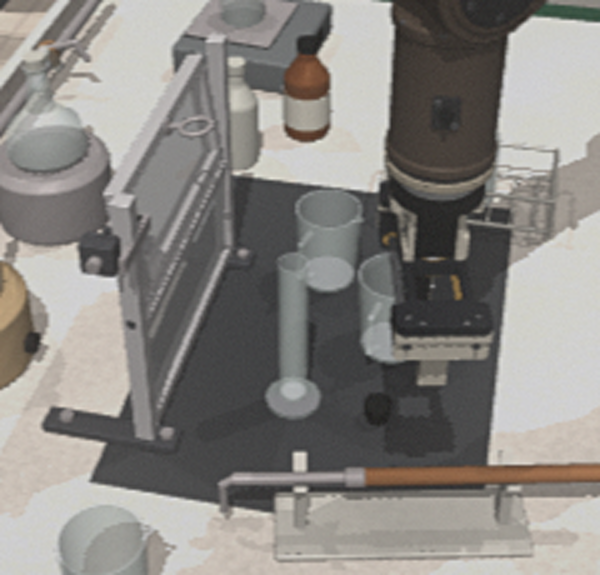

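The rod lies in both saddles with its hook hanging down at about (225,500). The flap is home, the glassware is standing, and the gripper is clear.

```bash
python3 -c "
from cell import arm
print(arm.sign_off())"
```

```text
the job is handed in; nothing more can be done
None
```

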